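# Put the ink jars back in the saucers of their colours

### The job

The four ink jars have been put back in the wrong drip saucers. Move them round so that each jar stands upright and flat in the saucer of its own colour; use the empty cork coaster to park a jar on the way, never stand a jar on the bare bench, set the jars down rather than dropping them or tipping them over, and do not shift or knock over the pencil pot.

Things in the scene. Friction and masses are not known exactly. Their poses are not given: they have to be found in the camera images.
- jar_red: closed red ink jar: upright cylinder 54 mm in diameter and 75 mm tall, red body with a white paper band and a knurled red screw lid on top; 140 to 280 g, loose. Origin: centre of its underside, z up. It stands in one of the saucers, never in its own, at the start.
- jar_yellow: closed yellow ink jar: upright cylinder 54 mm in diameter and 75 mm tall, yellow body with a white paper band and a knurled yellow screw lid on top; 140 to 280 g, loose. Origin: centre of its underside, z up. It stands in one of the saucers, never in its own, at the start.
- jar_blue: closed blue ink jar: upright cylinder 54 mm in diameter and 75 mm tall, blue body with a white paper band and a knurled blue screw lid on top; 140 to 280 g, loose. Origin: centre of its underside, z up. It stands in one of the saucers, never in its own, at the start.
- jar_green: closed green ink jar: upright cylinder 54 mm in diameter and 75 mm tall, green body with a white paper band and a knurled green screw lid on top; 140 to 280 g, loose. Origin: centre of its underside, z up. It stands in one of the saucers, never in its own, at the start.
- saucer_red: round red drip saucer, fixed to the bench: 92 mm outer diameter, 12 mm tall with a thin rim, inner floor 5 mm above the bench and 80 mm across (widening to 84 mm at the rim), so it takes one jar with about 13 mm of play all round. Origin: centre of its underside, on the bench; z up.
- saucer_yellow: round yellow drip saucer, fixed to the bench: 92 mm outer diameter, 12 mm tall with a thin rim, inner floor 5 mm above the bench and 80 mm across (widening to 84 mm at the rim), so it takes one jar with about 13 mm of play all round. Origin: centre of its underside, on the bench; z up.
- saucer_blue: round blue drip saucer, fixed to the bench: 92 mm outer diameter, 12 mm tall with a thin rim, inner floor 5 mm above the bench and 80 mm across (widening to 84 mm at the rim), so it takes one jar with about 13 mm of play all round. Origin: centre of its underside, on the bench; z up.
- saucer_green: round green drip saucer, fixed to the bench: 92 mm outer diameter, 12 mm tall with a thin rim, inner floor 5 mm above the bench and 80 mm across (widening to 84 mm at the rim), so it takes one jar with about 13 mm of play all round. Origin: centre of its underside, on the bench; z up.
- coaster: round flat cork coaster, 92 mm in diameter, 8 mm thick, no rim, fixed to the bench; empty at the start, the free spot for parking a jar. Origin: centre of its underside, on the bench; z up, so its top is at 8 mm.
- pencil_pot: white round pencil pot, 66 mm in diameter, 85 mm tall, with four pencils standing out to 117 mm above the bench; loose, 350 g, stands among the saucers. Origin: centre of its underside; z up. A bystander. (Also among the saucers: two rolls of tape lying flat, at most 22 mm high; everything else taller than 25 mm stands at least 80 mm outside the area of the saucers.)
Not all that is in view belongs to the job. Several things look just like the saucer_yellow: the one meant starts farthest to the robot's right.

How it is judged:
At the end, for the whole second after the job is handed in: Each jar stands in the saucer of its own colour: centre within 15 mm of the saucer's centre, underside on the saucer's floor (2 to 9 mm above the bench), upright within 0.08 rad, released and at rest (horizontal distance between jar_red and saucer_red below 0.015 m and z of jar_red in the frame of saucer_red between 0.002 and 0.009 m and angle between each of jar_red, jar_yellow, jar_blue, jar_green's own z axis and vertical below 0.08 rad and linear speed of each of jar_red, jar_yellow, jar_blue, jar_green below 0.02 m/s and contact force between each of jar_red, jar_yellow, jar_blue, jar_green and the fingers below 0.1 N and horizontal distance between jar_yellow and saucer_yellow below 0.015 m and z of jar_yellow in the frame of saucer_yellow between 0.002 and 0.009 m and horizontal distance between jar_blue and saucer_blue below 0.015 m and z of jar_blue in the frame of saucer_blue between 0.002 and 0.009 m and horizontal distance between jar_green and saucer_green below 0.015 m and z of jar_green in the frame of saucer_green between 0.002 and 0.009 m); the robot touches nothing.
It fails at once if a jar stands on the bare bench (its underside lower than 2.5 mm above the bench) (height (world z) of any of jar_red, jar_yellow, jar_blue, jar_green below 0.0025 m).
It fails at once if a jar is tipped over (more than 0.7 rad) (angle between any of jar_red, jar_yellow, jar_blue, jar_green's own z axis and vertical above 0.7 rad).
It fails at once if a jar is dropped or thrown (faster than 0.7 m/s with no finger on it) ((linear speed of jar_red above 0.7 m/s and contact force between jar_red and the fingers below 0.05 N) or (linear speed of jar_yellow above 0.7 m/s and contact force between jar_yellow and the fingers below 0.05 N) or (linear speed of jar_blue above 0.7 m/s and contact force between jar_blue and the fingers below 0.05 N) or (linear speed of jar_green above 0.7 m/s and contact force between jar_green and the fingers below 0.05 N)).
It fails at once if the pencil pot is shifted by more than 30 mm or tilted by more than 0.4 rad (distance of pencil_pot from where it was at the start of the episode above 0.03 m or angle between pencil_pot's own z axis and vertical above 0.4 rad).
It also fails if it takes over 131 s, if anything falls off the work surface, if the arm or the gripper's body presses on something with over 40 N, if the wrist force passes 120 N, or if a joint passes its speed limit or range.

### The arm

A 7-joint arm with a two-finger parallel gripper is mounted at the origin on the work surface. World frame = base frame: x ahead of the robot, y to its left, z up, the work surface at z = 0. Lengths are in m, angles in rad, forces in N, time in s.
With the tool pointing down it reaches from about 0.425 to 0.825 m from the base axis. Payload 3.6 kg.
Tool frame: the origin (TCP) lies where the fingers leave the gripper's body, on its centre line; the fingertips stand 73 mm ahead of it and the grasp point (between the pads) lies 54 mm ahead of it; z points along the fingers, y is the line along which they close (so a half turn about z gives the same grasp; the last joint's range is limited). The gripper opens to 85 mm and grips with 20 to 120 N. Pads are 22 mm wide; open, the fingers measure 114 mm over their backs; the gripper's body (76 mm by 85 mm) begins 54 mm behind the grasp point. The pads swing forward as they close: fully open they stand 13 mm farther back than shut.
Start: joints at [1.173, 0.615, -0.013, 1.423, 0.008, 1.103, -0.04], TCP at [0.236, -0.606, 0.304] pointing down, gripper open.
Joint ranges: [-3.12, 3.12], [-0.3, 2.06], [-1.34, 1.32], [0.26, 2.42], [-1.36, 4.5], [0.01, 1.98], [-2.84, 2.84]. Speed limits (rad/s): [2.79, 2.79, 3.14, 3.14, 3.14, 3.14, 3.14].

### API

Orientations are given as a unit quaternion [x, y, z, w].
In Python, from station import arm, snapshot, camera_info, ticket gives the robot as it stands. Calls block until the motion is done:
- arm.movep(position, orientation): joint-space move of the TCP to a pose.
- arm.line_to(position, velocity=0.15, ori=None): straight line of the TCP; ori=None keeps the orientation; velocity is the mean speed in m/s.
- arm.move_j(angles): joint-space move.
- arm.move_gripper(opening, effort=None): opening from 0.0 (shut) to 1.0 (fully open); effort is the grip in N (None keeps the last); returns when the fingers have stopped.
- arm.pause(seconds).
- arm.ik(position, orientation): joint angles nearest the present ones, or None.
- snapshot(name): name is "scene" or "top" or "wrist"; returns the picture (480x640x3 uint8, blue, green, red); there is no depth.
- camera_info(name): a dict with "fx", "fy", "cx", "cy" (pixels), "dist_coeffs" ([k1, k2, p1, p2, k3] as OpenCV has them; the pictures are not rectified), "R" (3x3) and "t" (3): a world point X has camera coordinates R X + t; the wrist camera has in their place "T_tool_cam" (4x4, takes a point from camera to tool coordinates, whose origin is the TCP and whose axes are the flange's). Camera axes: x right, y down, z forward; pixel columns grow to the right and rows downward; lengths in m; the calibration is good to about 2 mm. A picture is of the moment at which its call begins: read the wrist's pose just before it. camera_info takes no time and is no camera call.
A pose or a line that the arm cannot do raises arm.MotionError and nothing moves.
- ticket.finish_job(): hands the job in; it is judged then, once.
Readings, each from a call of its own:
- arm.read_time(): time.
- arm.read_joint_positions(): joint angles.
- arm.read_dq(): joint speeds.
- arm.read_effort(): joint torques, N m.
- arm.read_tool_pos(): TCP position.
- arm.read_eef_rot(): TCP orientation.
- arm.read_ft_force(): force on the tool from outside, world axes, zero at the start.
- arm.read_wrist_torque(): the same for the moment, N m.
- arm.read_opening(): opening from 0.0 (shut) to 1.0 (fully open).
- arm.read_finger_force(): force on a finger pad.
Only numpy, scipy, OpenCV 4.12 (cv2) and the standard library are available. Lean on these libraries where they do the work, as an engineer would, in place of code of your own. Each camera call takes 0.05 s, during which the arm holds its last target. There are 200 camera calls.

## Working session

There is one attempt and no reset: what is moved stays moved. The work goes in short steps, each a Python script; the robot and the scene stay as the last script left them, time stands still between calls to the robot, and variables do not carry over. Pictures are saved under pics/ and viewed, at most 14 in all, crops included, and the job is handed in when it is done.

```bash
mkdir -p pics; python3 - <<'E'
from station import arm, snapshot, camera_info
import cv2
for n in ["top","scene"]:
    cv2.imwrite(f"pics/{n}0.png",snapshot(n)); print(n,camera_info(n))
print(arm.read_tool_pos(),arm.read_eef_rot(),arm.read_time())
E
```

```text
top {'fx': 436.59112885027065, 'fy': 436.59112885027065, 'cx': 309.0674647389139, 'cy': 236.73510766808855, 'dist_coeffs': array([-0.00381807,  0.        ,  0.        ,  0.        ,  0.        ]), 'R': array([[ 0.06163186, -0.99808145,  0.00591004],
       [-0.97554678, -0.06148984, -0.21101533],
       [ 0.21097389,  0.00723974, -0.97746489]]), 't': array([0.04758839, 0.45184411, 0.92751047])}
scene {'fx': 470.31628237861213, 'fy': 470.31628237861213, 'cx': 326.1164701830217, 'cy': 241.39655752358095, 'dist_coeffs': array([0.00015121, 0.        , 0.        , 0.        , 0.        ]), 'R': array([[ 0.01199748,  0.99991497, -0.00510965],
       [ 0.86439393, -0.01294001, -0.50264867],
       [-0.50267205,  0.00161376, -0.86447568]]), 't': array([-0.10758165, -0.36096639,  1.25864703])}
[ 0.23598567 -0.6050796   0.30285001] [ 9.82761949e-01  1.84871763e-01 -2.15756464e-04 -1.15627114e-03] 0.1
```

View pics/top0.png

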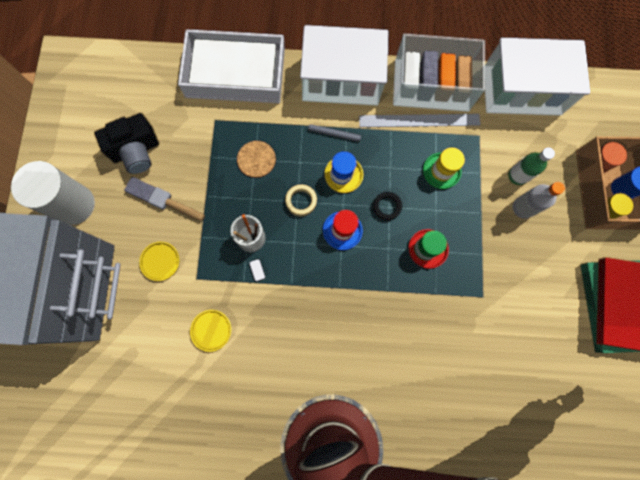

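View pics/scene0.png

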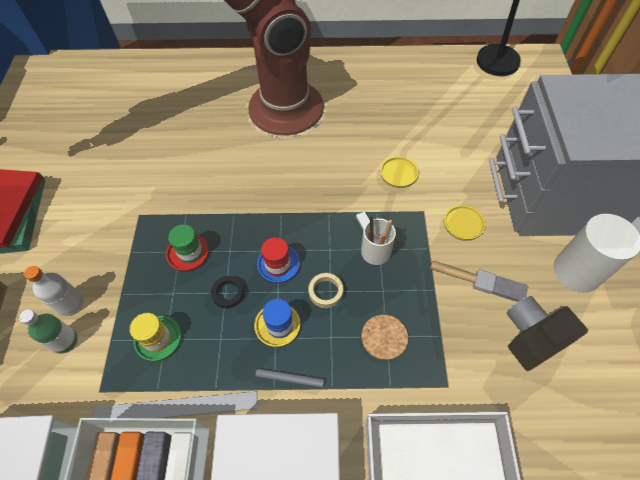

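Yellow-saucer candidates in top are (343,174), under the blue jar, and the empty ones at (159,262) and (210,331). The robot's right is −y, which is image right in top, so (343,174) fits. The scene view agrees, with it at (277,325), left of the empty ones at (464,222) and (399,172). Layout: blue jar in yellow, red in blue, green in red, yellow in green.

Next I'll measure all the poses and confirm with one crop.

```bash
cat > vis.py <<'E'
import cv2, numpy as np
from station import camera_info
from scipy.optimize import minimize
HUE={'red':(174,6),'yellow':(20,34),'blue':(100,130),'green':(45,90)}
def cmask(img,c):
    h=cv2.cvtColor(img,cv2.COLOR_BGR2HSV); lo,hi=HUE[c]
    H=h[...,0]; m=(H>=lo)&(H<=hi) if lo<hi else (H>=lo)|(H<=hi)
    return (m&(h[...,1]>150)&(h[...,2]>50)).astype(np.uint8)
def project(P,name):
    k=camera_info(name); K=np.array([[k['fx'],0,k['cx']],[0,k['fy'],k['cy']],[0,0,1]])
    return cv2.projectPoints(np.float64(P),cv2.Rodrigues(k['R'])[0],k['t'],K,k['dist_coeffs'])[0][:,0]
def backproj(uv,z,name):
    k=camera_info(name); K=np.array([[k['fx'],0,k['cx']],[0,k['fy'],k['cy']],[0,0,1]])
    p=cv2.undistortPoints(np.float64([[uv]]),K,k['dist_coeffs'])[0,0]
    R=k['R']; o=-R.T@k['t']; d=R.T@np.r_[p,1]; return (o+d*(z-o[2])/d[2])[:2]
A=np.linspace(0,2*np.pi,48,endpoint=False)
S=4
def sil(x,y,r,z0,z1,name):
    P=np.vstack([np.c_[x+r*np.cos(A),y+r*np.sin(A),0*A+z] for z in (z0,z1)])
    h=cv2.convexHull(np.float32(project(P,name)))
    m=np.zeros((480*S,640*S),np.uint8); cv2.fillConvexPoly(m,np.int32(np.round((h+.5)*S)),1); return m
def fit(masks,model,xy0):
    """masks {cam: mask}; model(x,y,cam)->upsampled silhouette; returns xy, mean IoU"""
    big={c:cv2.resize(m,None,fx=S,fy=S,interpolation=cv2.INTER_NEAREST) for c,m in masks.items()}
    def f(p):
        return -np.mean([(b&(q:=model(*p,c))).sum()/max(1,(b|q).sum()) for c,b in big.items()])
    r=minimize(f,xy0,method='Nelder-Mead',options=dict(initial_simplex=[xy0,xy0+[.012,0],xy0+[0,.012]],xatol=2e-4,fatol=1e-4,maxiter=60))
    return r.x,-r.fun
def near(m,uv,rad):
    o=np.zeros_like(m); cv2.circle(o,tuple(int(v) for v in uv),rad,1,-1); return m&o
def hull(m):
    h=cv2.convexHull(cv2.findNonZero(cv2.morphologyEx(m,cv2.MORPH_OPEN,np.ones((2,2),np.uint8)))); o=np.zeros_like(m); cv2.fillConvexPoly(o,h,1); return o
def fitjar(imgs,c,xy0,z0=.005):
    ms={n:hull(near(cmask(i,c),project([[*xy0,z0+.045]],n)[0],28)) for n,i in imgs.items()}
    return fit(ms,lambda x,y,n:sil(x,y,.027,z0,z0+.075,n),np.array(xy0))
def fitsaucer(imgs,c,xy0,jar):
    ms={n:near(cmask(i,c),project([[*xy0,.008]],n)[0],34) for n,i in imgs.items()}
    def model(x,y,n):
        return sil(x,y,.046,0,.012,n)&(1-sil(*jar,.027,.005,.08,n))
    return fit(ms,model,np.array(xy0))
E
python3 - <<'E'
import cv2,json
from vis import *
im={n:cv2.imread(f'pics/{n}0.png') for n in('top','scene')}
t=im['top']
a=cv2.resize(t[130:220,290:390],(400,360),interpolation=cv2.INTER_CUBIC)
b=cv2.resize(t[240:355,130:240],(344,360),interpolation=cv2.INTER_CUBIC)
cv2.imwrite('pics/crop1.png',np.hstack([a,b]))
out={}
for s,j,uv in [('yellow','blue',(343,174)),('blue','red',(342,231)),('red','green',(428,249)),('green','yellow',(441,172))]:
    x0=backproj(uv,.01,'top')
    jx,q=fitjar(im,j,x0); sx,w=fitsaucer(im,s,x0,jx)
    js=[fitjar({n:im[n]},j,x0)[0].round(4).tolist() for n in im]
    print(s,sx.round(4),round(w,2),j,jx.round(4),round(q,2),js,'|',(jx-sx).round(4))
    out[s]=sx.tolist(); out['j'+j]=jx.tolist()
print('pot',[backproj(u,.085,n).round(3) for u,n in[((247,230),'top'),((380,228),'scene')]])
h=[]
for n,u in [('top',(256,159)),('scene',(385,337))]:h.append(backproj(u,.008,n))
print('coaster',h); out['coaster']=np.mean(h,0).tolist()
json.dump(out,open('pose.json','w'))
E
```

```text
yellow [0.6164 0.0029] 0.74 blue [0.6173 0.0071] 0.75 [[0.6207, 0.0049], [0.6159, 0.0084]] | [0.0009 0.0041]
blue [ 0.4764 -0.0012] 0.72 red [ 0.479  -0.0036] 0.73 [[0.4814, -0.0046], [0.4728, -0.0028]] | [ 0.0026 -0.0023]Traceback (most recent call last):
  File "<stdin>", line 11, in <module>
  File "vis.py", line 34, in fitjar
    ms={n:hull(near(cmask(i,c),project([[*xy0,z0+.045]],n)[0],28)) for n,i in imgs.items()}
          ~~~~^^^^^^^^^^^^^^^^^^^^^^^^^^^^^^^^^^^^^^^^^^^^^^^^^^^^
  File "vis.py", line 32, in hull
    h=cv2.convexHull(cv2.findNonZero(cv2.morphologyEx(m,cv2.MORPH_OPEN,np.ones((2,2),np.uint8)))); o=np.zeros_like(m); cv2.fillConvexPoly(o,h,1); return o
cv2.error: OpenCV(4.12.0) /io/opencv/modules/imgproc/src/convhull.cpp:143: error: (-215:Assertion failed) total >= 0 && (depth == CV_32F || depth == CV_32S) in function 'convexHull'
```

View pics/crop1.png

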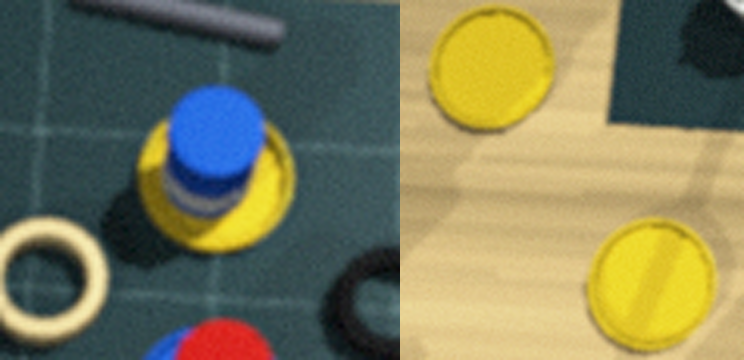

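The crop confirms (343,174) as the rightmost yellow saucer, holding the blue jar; the other two are empty, to the left. The fits need the white band included and better thresholds.

```bash
python3 - <<'E'
import re
s=open('vis.py').read()
s=s.replace("return (m&(h[...,1]>150)&(h[...,2]>50)).astype(np.uint8)","return (m&(h[...,1]>120)&(h[...,2]>{'green':75}.get(c,60))).astype(np.uint8)\ndef white(img):\n    h=cv2.cvtColor(img,cv2.COLOR_BGR2HSV); return ((h[...,1]<100)&(h[...,2]>100)).astype(np.uint8)")
s=s.replace("hull(near(cmask(i,c),","hull(near(cmask(i,c)|white(i),").replace("[0],28)","[0],26)")
open('vis.py','w').write(s)
E
cat > meas.py <<'E'
import cv2,json
from vis import *
im={n:cv2.imread(f'pics/{n}0.png') for n in('top','scene')}
h=cv2.cvtColor(im['top'],cv2.COLOR_BGR2HSV)
print('hsv green lid, saucer, mat',h[243,433],h[184,432],h[205,450])
out={}
for s,j,uv in [('yellow','blue',(343,174)),('blue','red',(342,231)),('red','green',(428,249)),('green','yellow',(441,172))]:
    x0=backproj(uv,.01,'top')
    jx,q=fitjar(im,j,x0); sx,w=fitsaucer(im,s,x0,jx)
    js=[fitjar({n:im[n]},j,x0)[0].round(4).tolist() for n in im]
    ss=[fitsaucer({n:im[n]},s,x0,jx)[0].round(4).tolist() for n in im]
    print(s,sx.round(4),round(w,2),ss,j,jx.round(4),round(q,2),js,'|',(jx-sx).round(4))
    out[s]=sx.tolist(); out['j'+j]=jx.tolist()
    for n in im:
        v=im[n]
        for m in (sil(*sx,.046,0,.012,n),sil(*jx,.027,.005,.08,n)):
            c=cv2.findContours(m,0,2)[0][0]/S
            cv2.polylines(v,[np.int32(c)],True,(255,0,255))if 0 else None
            im.setdefault; 
            ov.setdefault(n,[]).append(c) if 'ov' in globals() else globals().update(ov={n:[c]})
print('pot',[backproj(u,.085,n).round(3) for u,n in[((247,230),'top'),((380,228),'scene')]])
hh=[backproj(u,.008,n) for n,u in [('top',(256,159)),('scene',(385,337))]]
print('coaster',hh); out['coaster']=np.mean(hh,0).tolist()
json.dump(out,open('pose.json','w'))
rows=[]
for n,(a,b,c,d) in {'top':(130,280,310,470),'scene':(210,360,120,310)}.items():
    v=cv2.resize(im[n],None,fx=S,fy=S,interpolation=cv2.INTER_CUBIC)
    for q in ov[n]: cv2.polylines(v,[np.int32(q*S)],True,(255,0,255),1)
    v=v[a*S:b*S,c*S:d*S]; rows.append(cv2.resize(v,(400,int(400*v.shape[0]/v.shape[1]))))
H=min(r.shape[0] for r in rows); cv2.imwrite('pics/ov1.png',np.hstack([r[:H] for r in rows]))
E
python3 meas.py
```

```text
hsv green lid, saucer, mat [ 69 169 161] [ 68 180  68] [94 81 98]
yellow [0.6157 0.0025] 0.81 [[0.6176, 0.0032], [0.6114, 0.0008]] blue [0.616  0.0078] 0.88 [[0.619, 0.0052], [0.615, 0.0081]] | [0.0003 0.0054]
blue [ 0.4762 -0.0018] 0.82 [[0.4769, -0.0008], [0.4724, -0.0024]] red [ 0.4819 -0.0023] 0.88 [[0.4831, -0.004], [0.4808, -0.0011]] | [ 0.0056 -0.0005]
red [ 0.4469 -0.2016] 0.73 [[0.4476, -0.202], [0.4417, -0.2044]] green [ 0.4457 -0.1995] 0.69 [[0.4559, -0.2103], [0.4427, -0.1975]] | [-0.0012  0.0021]Traceback (most recent call last):
  File "meas.py", line 9, in <module>
    jx,q=fitjar(im,j,x0); sx,w=fitsaucer(im,s,x0,jx)
                               ~~~~~~~~~^^^^^^^^^^^^
  File "vis.py", line 42, in fitsaucer
    return fit(ms,model,np.array(xy0))
  File "vis.py", line 29, in fit
    r=minimize(f,xy0,method='Nelder-Mead',options=dict(initial_simplex=[xy0,xy0+[.012,0],xy0+[0,.012]],xatol=2e-4,fatol=1e-4,maxiter=60))
    res = _minimize_neldermead(fun, x0, args, callback, bounds=bounds,
                               **options)
    fxr = func(xr)
    fx = function(np.copy(x), *(wrapper_args + args))
  File "vis.py", line 28, in f
    return -np.mean([(b&(q:=model(*p,c))).sum()/max(1,(b|q).sum()) for c,b in big.items()])
                            ~~~~~^^^^^^
  File "vis.py", line 41, in model
    return sil(x,y,.046,0,.012,n)&(1-sil(*jar,.027,.005,.08,n))
                                     ~~~^^^^^^^^^^^^^^^^^^^^^^
  File "vis.py", line 22, in sil
    h=cv2.convexHull(np.float32(project(P,name)))
                                ~~~~~~~^^^^^^^^
  File "vis.py", line 12, in project
    k=camera_info(name); K=np.array([[k['fx'],0,k['cx']],[0,k['fy'],k['cy']],[0,0,1]])
ValueError: time passes only in moves, steps and waits
```

```bash
python3 - <<'E'
s=open('vis.py').read()
s=s.replace("from station import camera_info\n","from functools import cache\nimport station\ncamera_info=cache(station.camera_info)\n").replace("{'green':75}.get(c,60)","{'green':45}.get(c,60)").replace("'green':(45,90)","'green':(50,82)")
open('vis.py','w').write(s)
m=open('meas.py').read()
i=m.index("            cv2.polylines(v,[np.int32(c)]"); j=m.index("print('pot'")
m=m[:i]+"            ov[n].append(c)\n"+m[j:]
m=m.replace("out={}","out={}; ov={'top':[],'scene':[]}").replace("        v=im[n]\n","")
open('meas.py','w').write(m)
E
python3 meas.py
```

```text
hsv green lid, saucer, mat [ 69 169 161] [ 68 180  68] [94 81 98]
yellow [0.6157 0.0025] 0.81 [[0.6176, 0.0032], [0.6114, 0.0008]] blue [0.616  0.0078] 0.88 [[0.619, 0.0052], [0.615, 0.0081]] | [0.0003 0.0054]
blue [ 0.4762 -0.0018] 0.82 [[0.4769, -0.0008], [0.4724, -0.0024]] red [ 0.4819 -0.0023] 0.88 [[0.4831, -0.004], [0.4808, -0.0011]] | [ 0.0056 -0.0005]
red [ 0.4469 -0.2016] 0.71 [[0.4476, -0.202], [0.4418, -0.2043]] green [ 0.4457 -0.2001] 0.7 [[0.453, -0.2094], [0.4427, -0.1975]] | [-0.0012  0.0016]
green [ 0.6412 -0.2334] 0.72 [[0.6423, -0.234], [0.6356, -0.2379]] yellow [ 0.6414 -0.235 ] 0.7 [[0.6496, -0.2408], [0.6416, -0.2348]] | [ 0.0002 -0.0017]
pot [array([0.446, 0.21 ]), array([0.438, 0.213])]
coaster [array([0.64067175, 0.21596591]), array([0.64381933, 0.21615751])]
```

View pics/ov1.png

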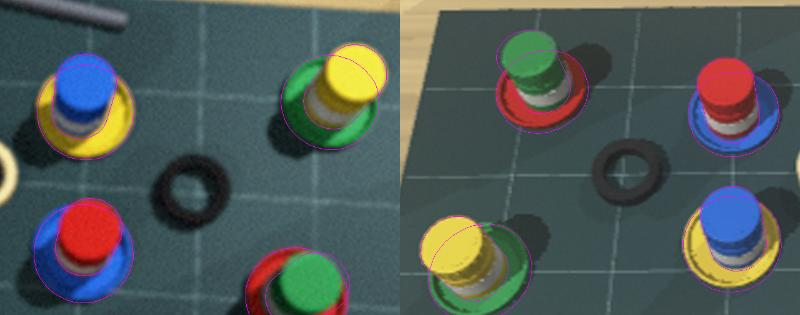

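```bash
sed -i 's/(h\[...,1\]<100)&(h\[...,2\]>100)/(h[...,1]<60)\&(h[...,2]>120)/; s/\[0\],26)/[0],30)/' vis.py; python3 meas.py
```

```text
hsv green lid, saucer, mat [ 69 169 161] [ 68 180  68] [94 81 98]
yellow [0.6156 0.0022] 0.81 [[0.6176, 0.0032], [0.6114, 0.0008]] blue [0.6169 0.0076] 0.82 [[0.6208, 0.0054], [0.6154, 0.008]] | [0.0014 0.0054]
blue [ 0.4756 -0.0017] 0.82 [[0.477, -0.0012], [0.4727, -0.0024]] red [ 0.4802 -0.003 ] 0.84 [[0.4813, -0.0046], [0.4805, -0.0023]] | [ 0.0045 -0.0013]
red [ 0.4469 -0.2014] 0.8 [[0.447, -0.2014], [0.4417, -0.2043]] green [ 0.4453 -0.1961] 0.7 [[0.4485, -0.2031], [0.4445, -0.1952]] | [-0.0016  0.0053]
green [ 0.6411 -0.2334] 0.7 [[0.6423, -0.234], [0.6356, -0.2379]] yellow [ 0.6405 -0.2372] 0.87 [[0.6406, -0.2386], [0.642, -0.2341]] | [-0.0006 -0.0038]
pot [array([0.446, 0.21 ]), array([0.438, 0.213])]
coaster [array([0.64067175, 0.21596591]), array([0.64381933, 0.21615751])]
```

View pics/ov1.png

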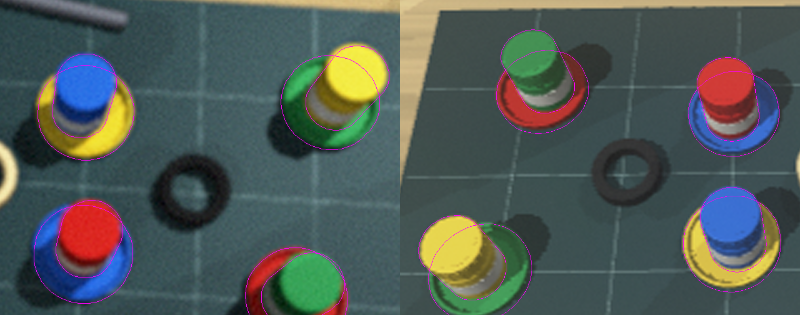

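```bash
cat >> vis.py <<'E'
from scipy.spatial.transform import Rotation as Ro
def wrist(arm):
    """takes a wrist picture and registers its pose for project/sil"""
    k=dict(station.camera_info('wrist')); T=np.eye(4)
    T[:3,3]=arm.read_tool_pos(); T[:3,:3]=Ro.from_quat(arm.read_eef_rot()).as_matrix()
    im=station.snapshot('wrist'); W=np.linalg.inv(T@k['T_tool_cam'])
    k['R'],k['t']=W[:3,:3],W[:3,3]
    global camera_info
    old=camera_info; camera_info=lambda n:k if n=='wrist' else old(n)
    return im
E
python3 - <<'E'
from vis import *; import json
from station import arm
P=json.load(open('pose.json')); Q=[1,0,0,0]
for q in ([1,0,0,0],[0,1,0,0]):
    print(q,{k:[arm.ik([*v,z],q) is not None for z in (.104,.21,.32)] for k,v in P.items()})
arm.movep([*P['jblue'],.27],Q)
im=wrist(arm)
for n,p in (('jar',[*P['jblue'],.08]),('saucer',[*P['yellow'],.012])):print(n,project([p],'wrist'))
cv2.imwrite('pics/w0.png',im)
print(arm.read_time(),arm.read_tool_pos(),arm.read_joint_positions(),arm.read_ft_force())
E
```

```text
[1, 0, 0, 0] {'yellow': [True, True, True], 'jblue': [True, True, True], 'blue': [True, True, True], 'jred': [True, True, True], 'red': [True, True, True], 'jgreen': [True, True, True], 'green': [True, True, True], 'jyellow': [True, True, True], 'coaster': [True, True, True]}
[0, 1, 0, 0] {'yellow': [True, True, True], 'jblue': [True, True, True], 'blue': [True, True, True], 'jred': [True, True, True], 'red': [True, True, True], 'jgreen': [True, True, True], 'green': [True, True, True], 'jyellow': [True, True, True], 'coaster': [True, True, True]}
jar [[313.91123533 235.36247431]]
saucer [[319.80029684 214.61655651]]
2.7083 [0.6169712  0.00611889 0.27004177] [-0.01152001  0.59480376 -0.05653003  1.56885639  0.03912575  0.9789511
 -1.65313956] [-0.57569396  0.25481761 -0.61790322]
```

View pics/w0.png

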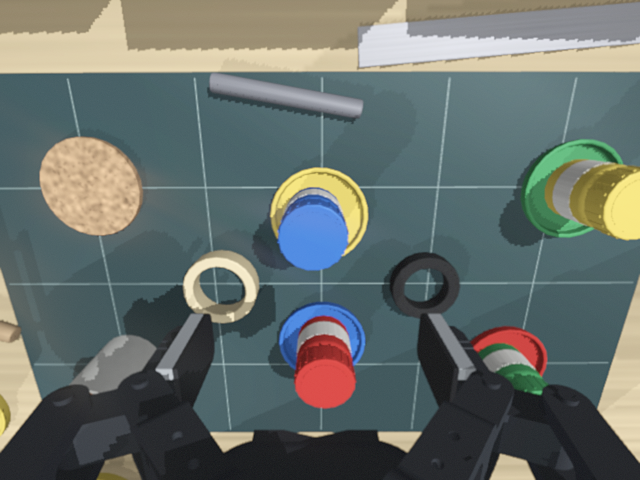

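Wrist view: blue lid centre at about (313,234) and yellow saucer centre at about (319,215). The predictions were (314,235) and (320,215), so the calibration agrees. Now the first move: blue to the coaster.

```bash
sed -i 's/def fitjar(imgs,c,xy0,z0=.005)/def fitjar(imgs,c,xy0,z0=.005,rad=30)/; s/\[0\],30)/[0],rad)/' vis.py
cat > mv.py <<'E'
from vis import *; import json
from station import arm
P=json.load(open('pose.json')); Q=[1,0,0,0]; GZ=.102; HI=.22
def pick_place(jar,dst,src_h=.005,dst_h=.005,start=None):
    j=np.array(start if start is not None else P['j'+jar])
    arm.movep([*j,.27],Q); im=wrist(arm)
    w,q=fitjar({'wrist':im},jar,j,src_h,60); d=w-j
    print(jar,'est',j.round(4),'wrist',w.round(4),'iou',round(q,2))
    if q>.75 and np.linalg.norm(d)<.012: j=j+.6*d
    zg=GZ+src_h-.005
    arm.line_to([*j,zg],.15); arm.move_gripper(0,50); arm.pause(.2)
    print('grip',arm.read_opening(),arm.read_finger_force(),arm.read_tool_pos())
    arm.line_to([*j,HI],.15)
    if arm.read_opening()<.4: raise SystemExit('missed')
    s=P[dst]
    arm.line_to([*s,HI],.18)
    arm.line_to([*s,zg+dst_h-src_h+.015],.12); arm.line_to([*s,zg+dst_h-src_h+.001],.04); arm.pause(.2)
    print('set',arm.read_tool_pos(),arm.read_ft_force().round(1))
    arm.move_gripper(1.0); arm.pause(.2)
    arm.line_to([*s,.27],.15)
    im=wrist(arm); r=fitjar({'wrist':im},jar,s,dst_h,60)
    print('placed',r[0].round(4),round(r[1],2),'err',(r[0]-s).round(4),'t',arm.read_time())
    return im
E
python3 - <<'E'
from mv import *
im=pick_place('blue','coaster',dst_h=.008)
cv2.imwrite('pics/w1.png',im)
E
```

```text
blue est [0.6169 0.0076] wrist [0.6171 0.0073] iou 0.61
grip 0.6180263792342431 52.656102776527405 [0.61749098 0.00772268 0.10300236]
set [0.64221038 0.21607284 0.10607648] [-0.7 -0.   0.7]
placed [0.6383 0.2163] 0.74 err [-0.004   0.0002] t 10.725
```

View pics/w1.png

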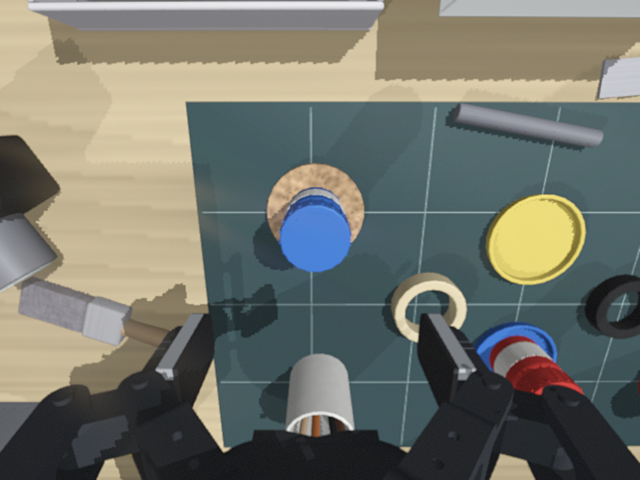

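The blue jar stands on the coaster, lid at (315,237), and the yellow saucer at (536,238) is free. Next, yellow, then green.

```bash
python3 - <<'E'
from mv import *
a=pick_place('yellow','yellow')
b=pick_place('green','green')
cv2.imwrite('pics/w2.png',np.hstack([cv2.resize(x,(400,300)) for x in(a,b)]))
E
```

```text
yellow est [ 0.6405 -0.2372] wrist [ 0.6374 -0.234 ] iou 0.72
grip 0.6178992847923647 52.68772065639496 [ 0.64122632 -0.23716318  0.10314407]
set [0.61554357 0.00223482 0.10311462] [-0.9  0.2  2.2]
placed [0.6134 0.0035] 0.56 err [-0.0022  0.0012] t 20.3667
green est [ 0.4453 -0.1961] wrist [ 0.4412 -0.1989] iou 0.81
grip 0.622033917964454 52.15322256088257 [ 0.4432057  -0.19754035  0.10286974]
set [ 0.64112327 -0.23337292  0.10299613] [0.4 0.8 0. ]
placed [ 0.641  -0.2316] 0.58 err [-0.0001  0.0018] t 29.1583
```

View pics/w2.png

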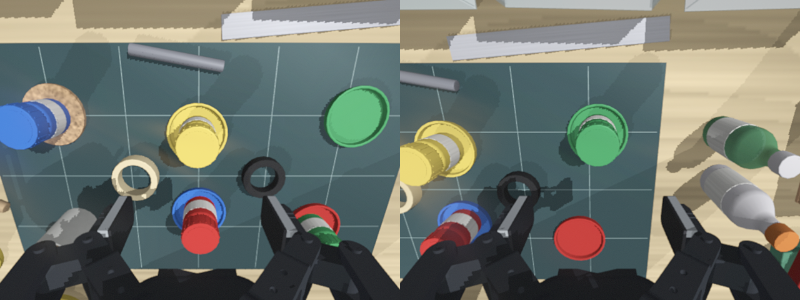

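Yellow stands in the yellow saucer (left half, about (197,140)) and green in the green saucer (right half, about (597,138)). The red saucer is free. Next, red, then blue.

```bash
python3 - <<'E'
from mv import *
a=pick_place('red','red')
b=pick_place('blue','blue',src_h=.008,start=P['coaster'])
arm.movep([.55,.1,.33],Q)
arm.move_j([1.173,0.615,-0.013,1.423,0.008,1.103,-0.04]); arm.pause(.3)
im={n:station.snapshot(n) for n in('top','scene')}
for c in('red','yellow','blue','green'):
    r=[fitjar({n:im[n]},c,P[c]) for n in im]; print(c,[((x-P[c])*1000).round(1).tolist()+[round(q,2)] for x,q in r])
cv2.imwrite('pics/end.png',np.hstack([cv2.resize(v,(400,300)) for v in(im['top'][110:290,190:500],im['scene'][190:400,90:450])]))
print(arm.read_time(),arm.read_ft_force())
E
```

```text
red est [ 0.4802 -0.003 ] wrist [ 0.4743 -0.0049] iou 0.77
grip 0.6211403750980438 51.96237623691559 [ 0.47707986 -0.00368331  0.10291723]
set [ 0.44690136 -0.2014371   0.1029747 ] [ 0.   0.5 -0.9]
placed [ 0.4516 -0.2038] 0.56 err [ 0.0047 -0.0024] t 38.0
blue est [0.6422 0.2161] wrist [0.6372 0.2163] iou 0.73
grip 0.6186126747267752 52.87919461727142 [0.64284278 0.21614792 0.10608609]
set [ 0.47568914 -0.00170519  0.10297183] [0.9 0.7 0.5]
placed [ 0.4715 -0.0036] 0.53 err [-0.0042 -0.0019] t 47.825
red [[-0.5, -0.5, np.float64(0.55)], [15.1, 7.7, np.float64(0.64)]]
yellow [[-6.0, 3.0, np.float64(0.54)], [15.7, -0.6, np.float64(0.59)]]
blue [[-1.7, -4.7, np.float64(0.48)], [16.9, 3.5, np.float64(0.59)]]
green [[-1.1, 0.6, np.float64(0.57)], [13.1, 6.5, np.float64(0.64)]]
51.5667 [-0.01185028 -0.56891173  0.29833091]
```

View pics/end.png

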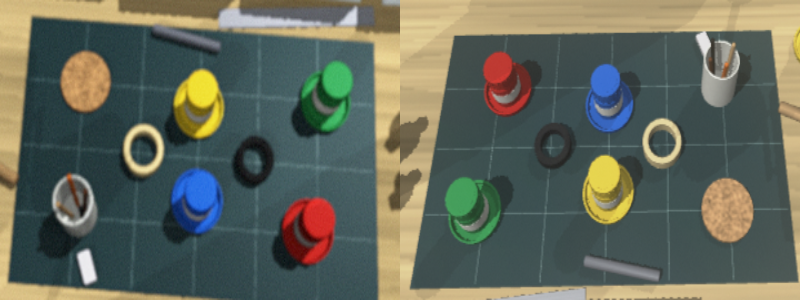

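All four jars look right. The fit is confounded by the same-colour saucers, so I'll check centring by overlaying the ideal jar outline.

```bash
python3 - <<'E'
from mv import *
out=[]
for n in('top','scene'):
    v=cv2.resize(station.snapshot(n),None,fx=S,fy=S,interpolation=cv2.INTER_CUBIC)
    for c in('yellow','blue','red','green'):
        q=cv2.findContours(sil(*P[c],.027,.005,.08,n),0,2)[0][0]; cv2.polylines(v,[q],True,(255,0,255),2)
        u=project([[*P[c],.04]],n)[0]*S; x,y=map(int,u); out.append(cv2.resize(v[y-130:y+130,x-130:x+130],(200,200)))
cv2.imwrite('pics/chk.png',np.vstack([np.hstack(out[:4]),np.hstack(out[4:])]))
E
```

```text
(no output)
```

View pics/chk.png

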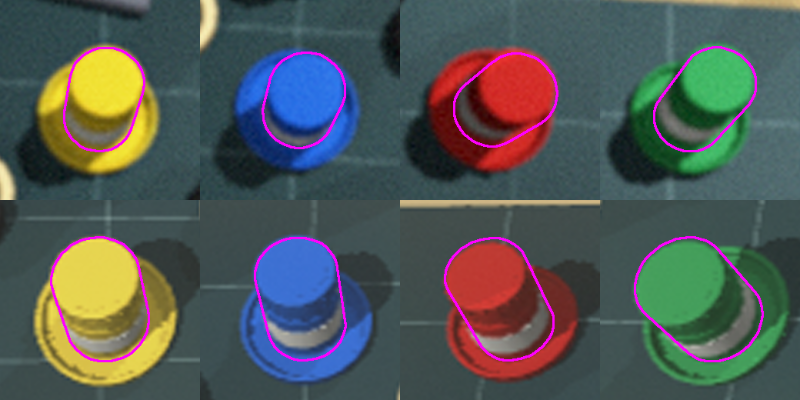

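The ideal outlines match all four jars to within a few mm in both views, so they are centred and upright. Handing in.

```bash
python3 -c "
from station import ticket
print(ticket.finish_job())"
```

```text
the job is handed in; nothing more can be done
None
```

All four jars stand upright and centred (within a few mm by camera check) in the saucers of their own colours; the job was handed in at about 52 s of the 131 s, with no verdict returned.

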